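# Lay the spare wheel in its carrier tray and slide the transport lock home

### The arm

A 6-joint arm with a two-finger parallel gripper is mounted at the origin on the work surface; the furniture and walls round the work are solid. World frame = base frame: x ahead of the robot, y to its left, z up, the work surface at z = 0. Lengths are in m, angles in rad, forces in N, time in s.
With the tool pointing down it reaches from about 0.35 to 0.775 m from the base axis. Payload 7.3 kg.
Tool frame: the origin (TCP) lies at the very end of the fingers, on their centre line; the grasp point (between the pads) lies 19 mm behind it; z points along the fingers, y is the line along which they close (so a half turn about z gives the same grasp; the last joint's range is limited). The gripper opens to 92 mm and grips with 3 to 60 N. Pads are 19 mm wide; open, the fingers measure 130 mm over their backs; the gripper's body (75 mm by 190 mm) begins 47 mm behind the grasp point.
Start: joints at [-1.492, 0.342, 1.524, -0, 1.275, -0.146], TCP at [0.117, -0.512, 0.203] pointing down, gripper open.
Joint ranges: [-2.53, 2.53], [-0.77, 2.02], [0.04, 2.7], [-1, 4.14], [0.28, 2.66], [-3.11, 3.11]. Speed limits (rad/s): [2.57, 2.57, 3.14, 3.14, 3.14, 3.14].

### API

Orientations are given as [roll, pitch, yaw] about the fixed x, y, z axes, in that order (R = Rz(yaw) Ry(pitch) Rx(roll)).
In Python, from cell import robot gives the robot as it stands.
- The arm moves only by the tool apply_moves, never from a script. Its argument "motion" is text: rows parted by semicolons, each of 7 numbers parted by spaces: the opening in per cent of the stroke, from 0 (shut) to 100 (fully open), then the shift along the tool's x, y, z in cm, then the turn, a rotation vector about the tool's x, y, z in rad. A call has 1 to 20 rows; each row shifts and turns the commanded pose from where the row before left it, along the tool's axes as they then stand; what a row does not reach is not made up. A row lasts 1/8 s, in which the tool goes at most 62.5 mm and 10.7 degrees, less where a joint would pass 70% of its speed; a pose out of reach is approached as far as the arm can. A call with a gripper value outside its range is refused whole. The fingers move at their own pace and stop on an object; "force" is the grip in N (left out, the last holds). Time passes only in rows, so rows that do not move let the fingers close. It gives the time, the measured TCP pose, the force, the opening and the grip force at its end, in the units of the state.
- robot.observe(): the state, without advancing time (a new reading comes with each control period).
- robot.read_camera(name): name is "side" or "top" or "wrist"; returns a dict with "img" (480x640x3 uint8, red, green, blue), "fovy" (degrees; the focal length in pixels is half the picture's height over the tangent of half this angle, whatever the lens; pixels are square), "cx", "cy" (the principal point, pixels), "k1" (the pictures are not rectified: a ray, as slopes to the right and down, at radius r is drawn at 1 + k1 r^2 times it, then the intrinsics apply), "R" (3x3) and "t" (3): a world point X has camera coordinates R X + t; the wrist camera has in their place "hand_eye" (4x4, takes a point from camera to tool coordinates, whose origin is the TCP and whose axes are the flange's). Camera axes: x right, y down, z forward; pixel columns grow to the right and rows downward; lengths in m; the calibration is good to about 2 mm. A picture is of the moment at which its call begins: read the wrist's pose just before it. There is no depth.
- robot.hand_in(): hands the job in; it is judged then, once.
Trained networks look in a picture, given as the dict that the camera call returned (one of the last four; its "shot" number tells which), for a name from the list of things; names that differ only in an ending like _2 or _b are one class to them, and where a whole thing is asked for, a point or a joint stands for the part that bears it (a point fixed in the world has none). Each returns a list of dicts, best first, with "score" (0 to 1); they miss things now and then, are a little off and sometimes report something else, mostly with a low value. They report only what shows in the picture. A call takes as long as a camera call. They do not tell look-alikes from the thing itself.
- robot.search_frame(target, picture): "centre" ([x, y, z] in m, in world coordinates, good to about 4 mm: the middle of the surface that is visible of it).
- robot.trace(target, picture): "pixels" (480x640 bool, what is visible of it).
The state is a dict: "time": time; "qpos": joint angles; "qvel": joint speeds; "joint_efforts": joint torques, N m; "tool_pos": TCP position; "tool_rot": TCP orientation; "contact_force": force on the tool from outside, world axes, zero at the start; "torque": the same for the moment, N m; "opening": finger opening in m; "grip_force": force on a finger pad.
Only numpy, scipy, OpenCV 4.12 (cv2) and the standard library are available. Lean on these libraries where they do the work, as an engineer would, in place of code of your own. Each camera call takes 0.05 s, during which the arm holds its last target. There are 200 camera calls.

### The job

The spare rubber wheel stands on its tread at one end of the carrier tray. First tip it over so that it lies flat in the tray's pocket, then slide the red transport-lock grip along its rail fully home against the stop nearer the wheel, so that the steel keeper bar lies over the wheel. Leave the battery pack and the gear motor where they are.

Things in the scene. Friction and masses are not known exactly. Their poses are not given: they have to be found in the camera images.
- tray: Carrier tray fixed to the desk, yaw varies: grey plate 126 x 170 x 6 mm (x -45 to +81, y -107 to +63 mm) with a blue-walled pocket and, on its +x side, a rail along y. Origin at desk level under the middle of the place where the wheel shall lie; z up. Rail centre line at x = +58 mm, its top 14 mm up; its two dark end blocks, centred at y -98 and +18 mm, 10 mm long, tops 24 mm up.
- pocket (a point): Point on the pocket floor, 6 mm above the tray's origin, same axes. Pocket inside: x -34 to +34 mm, y -38 to +50 mm; walls 5 mm thick and 12 mm high. At its +y end two ribs 3 mm high (y +30 to +48 mm, 13 to 19 mm either side of x = 0) keep the standing wheel from rolling.
- wheel: Loose solid wheel, black tread, grey hub, diameter 60, 18 mm thick, 40 to 85 g. Origin: centre; own y axis: axle. It starts standing on its tread at tray x = 0, y = +39 mm, axle along tray y, centre 36 and top 66 mm above the desk. A push near its top towards tray -y makes it fall by itself once it leans 17 degrees; it then lies near the tray's origin, centre 15 mm up. On its +y side is only the low wall.
- lock_grip (a point): Middle of the top of the red lock grip, 68 mm above the desk. Grip: upright block 26 mm along tray x, 16 mm along tray y, red from 34 to 68 mm up, on a dark carriage (28 x 24 mm, 14 to 35 mm up) that slides on the rail. A steel keeper bar (14 mm wide, 29 to 35 mm up) reaches from the carriage to 72 mm from the rail's centre line towards tray -x; it passes 5 mm above the lying wheel.
- lock_home (a point): Where point lock_grip is when the lock is fully home: tray x = +58, y = 0 mm, 68 mm up.
- lock (a joint): Travel of the transport lock in m along tray +y: 0 = fully open (grip at tray y = -80 mm), 0.080 = fully home against its stop (keeper bar over the lying wheel). Starts between 0 and 0.020; about 1.5 N of friction, no spring, stays where it is left.
- battery_pack: Bystander: blue battery pack 112 x 84 x 20 mm, lying loose on the robot's side of the tray. Origin at the centre of its underside.
- gear_motor: Bystander: small black and silver gear motor 37 x 89 x 32 mm, lying loose on the robot's side of the tray. Origin at its underside.
Not all that is in view belongs to the job. Several things have the shape of the wheel; the one meant has the colours described above.

How it is judged:
By the outcome, as a careful person would: the job done as asked, in the order asked, and still so for the second after the job is handed in, with the robot touching nothing.
It also fails if it takes over 37 s, if anything falls off the work surface, if the arm or the gripper's body presses on something with over 40 N, if the wrist force passes 120 N, or if a joint passes its speed limit or range.

## Working session

There is one attempt and no reset: what is moved stays moved. The work goes in short steps, Python scripts to look and compute and a tool call to move; the robot and the scene stay as the last step left them, time stands still between calls to the robot, and variables do not carry over. Pictures are saved under pics/ and viewed, at most 10 in all, crops included, and the job is handed in when it is done.

Besides the shell and the picture viewer there is one more tool, called after ">>>" as a command line: name --argument value ..., lists and objects as JSON in quotes. apply_moves: Moves the arm, as the interface text tells. Its arguments: {"type":"object","properties":{"motion":{"type":"string"},"force":{"type":"number"}},"required":["motion"]}

```bash
mkdir -p pics; ls; python3 - <<'E'
from cell import robot
import cv2,numpy as np
s=robot.observe();print(s['time'],s['tool_pos'],s['tool_rot'],s['opening'])
a=[]
for n in("top","side"):
    p=robot.read_camera(n);a.append(p['img'])
    print(n,p['fovy'],p['cx'],p['cy'],p['k1'],np.round(p['R'],4).tolist(),np.round(p['t'],4).tolist())
    for t in("wheel","lock_grip","tray","battery_pack","gear_motor"):
        for d in robot.search_frame(t,p):print(t,np.round(d['centre'],3),round(d['score'],2))
    cv2.imwrite(f"pics/{n}0.png",p['img'][:,:,::-1])
E
```

```text
pics
0.0 [ 0.11701737 -0.51134528  0.20184553] [-3.14004482e+00 -2.48157969e-04  2.24798266e-01] 0.09191085407416595
top 51.14568506199653 329.575637677466 233.89194924607207 -0.07869369538780939 [[0.0298, -0.9995, 0.0073], [-0.9969, -0.0302, -0.0729], [0.0731, -0.0051, -0.9973]] [0.0066, 0.5077, 0.9032]
wheel [0.503 0.061 0.061] 0.9
wheel [0.538 0.176 0.053] 0.79
wheel [ 0.534 -0.009  0.001] 0.36
lock_grip [ 0.564 -0.052  0.031] 0.66
tray [ 0.534 -0.005  0.01 ] 0.66
battery_pack [ 0.403 -0.071  0.02 ] 0.58
gear_motor [0.406 0.092 0.018] 0.66
side 48.68800917124025 318.9633787352147 238.16792117282435 0.016797454291512276 [[0.9215, -0.388, -0.0146], [-0.2043, -0.4524, -0.8681], [0.3302, 0.803, -0.4961]] [-0.4741, 0.1781, 0.7198]
wheel [0.502 0.051 0.04 ] 0.81
wheel [0.534 0.16  0.044] 0.77
lock_grip [ 0.56  -0.055  0.036] 0.79
tray [ 0.53  -0.043  0.005] 0.96
battery_pack [ 0.398 -0.086  0.016] 0.95
battery_pack [ 0.532 -0.04   0.002] 0.5
gear_motor [0.399 0.084 0.019] 0.79
```

View pics/top0.png

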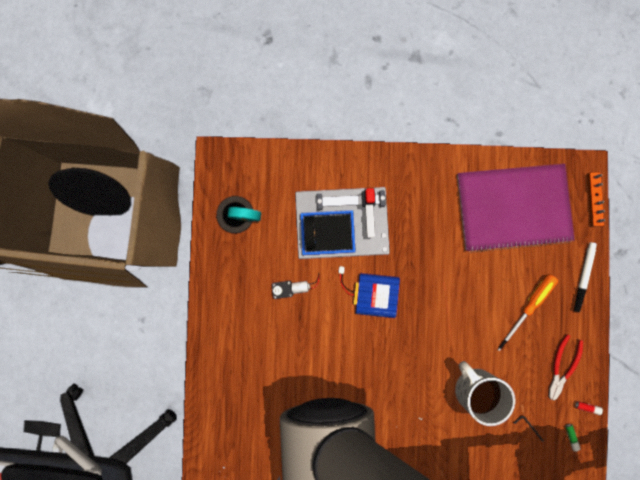

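View pics/side0.png

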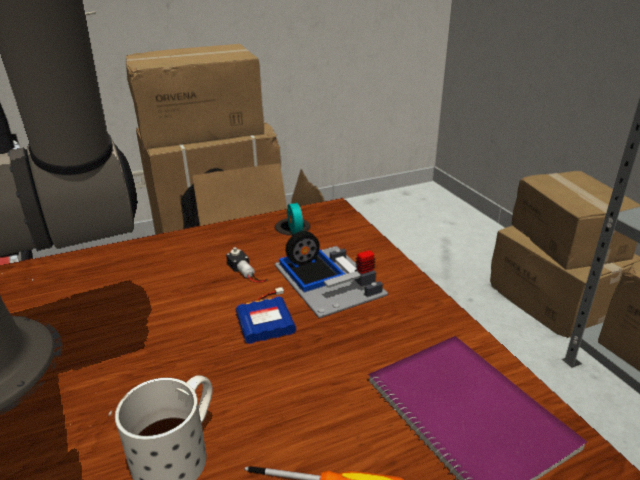

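The top view shows the grey tray at (297–389, 187–258), the red grip at (370,195) and the battery and motor below the tray. Candidate wheels are the black one at side (302,248) and the teal one on a round stand at side (295,218) / top (243,215). The black tread and grey hub fit the description and stand in the pocket; I'll confirm this in a crop while fitting the tray pose.

```bash
cat > h.py <<'E'
import numpy as np,cv2
from cell import robot
def cam(p):
    if 'hand_eye' in p:
        s=p['s'];from scipy.spatial.transform import Rotation as Ro
        T=np.eye(4);T[:3,:3]=Ro.from_euler('xyz',s['tool_rot']).as_matrix();T[:3,3]=s['tool_pos']
        M=np.linalg.inv(T@np.array(p['hand_eye']));R,t=M[:3,:3],M[:3,3]
    else:R,t=np.array(p['R']),np.array(p['t'])
    return R,t,240/np.tan(np.radians(p['fovy']/2))
def proj(p,X):
    R,t,f=cam(p);c=np.atleast_2d(X)@R.T+t;u=c[:,:2]/c[:,2:];u=u*(1+p['k1']*(u**2).sum(1,keepdims=True))
    return u*f+[p['cx'],p['cy']]
def atz(p,uv,z):
    R,t,f=cam(p);d=(np.atleast_2d(uv)-[p['cx'],p['cy']])/f;u=d.copy()
    for _ in range(9):u=d/(1+p['k1']*(u**2).sum(1,keepdims=True))
    r=np.c_[u,np.ones(len(u))]@R;o=-R.T@t
    return o+r*((z-o[2])/r[:,2])[:,None]
def tw(P,X):
    x,y,a=P;X=np.atleast_2d(X);c,s=np.cos(a),np.sin(a)
    return np.c_[x+c*X[:,0]-s*X[:,1],y+s*X[:,0]+c*X[:,1],X[:,2]]
E
python3 - <<'E'
from h import *
p=robot.read_camera("top");q=robot.read_camera("side")
c=np.array([[297,192],[385,187],[389,254],[299,258]],float)
W=atz(p,c,.006);print(W.round(4))
# corners tray: (81,63),(81,-107),(-45,-107),(-45,63)
L=np.array([[.081,.063],[.081,-.107],[-.045,-.107],[-.045,.063]])
A=L-L.mean(0);B=W[:,:2]-W[:,:2].mean(0)
a=np.arctan2((A[:,0]*B[:,1]-A[:,1]*B[:,0]).sum(),(A*B).sum())
o=W[:,:2].mean(0)-np.array([[np.cos(a),-np.sin(a)],[np.sin(a),np.cos(a)]])@L.mean(0)
P=[*o,a];print("tray",np.round(P,4))
v=[]
for cam_,nm in((p,'top'),(q,'side')):
    im=cam_['img'][:,:,::-1].copy()
    x0,y0=(230,170) if nm=='top' else (220,190)
    im=cv2.resize(im[y0:y0+130,x0:x0+180],None,fx=4,fy=4,interpolation=cv2.INTER_CUBIC)
    pts=[(*l,.006) for l in L]+[(0,.039,.066),(0,0,.006),(-.034,-.038,.018),(.034,-.038,.018),(.034,.05,.018),(-.034,.05,.018)]
    for u in proj(cam_,tw(P,pts)):cv2.circle(im,tuple(int(k) for k in (u-[x0,y0]+.5)*4),4,(0,255,255),1)
    v.append(im[:, :400] if nm!='top' else im)
    hsv=cv2.cvtColor(cam_['img'],cv2.COLOR_RGB2HSV)
    if nm=='top':
        m=((hsv[...,0]<5)|(hsv[...,0]>175))&(hsv[...,1]>180)&(hsv[...,2]>150)
        m[:, :350]=0;m[:,395:]=0;m[:180]=0;m[215:]=0
        print("red top",np.argwhere(m).mean(0),m.sum(),atz(p,np.argwhere(m).mean(0)[::-1],.06))
    cv2.imwrite(f"pics/{nm}1.png",im)
E
```

```text
[[ 0.5851  0.0852  0.006 ]
 [ 0.5997 -0.0798  0.006 ]
 [ 0.474  -0.0899  0.006 ]
 [ 0.4616  0.0772  0.006 ]]
tray [0.5105 0.0187 0.0782]
red top [194.52427184 369.72815534] 103 [[ 0.57614661 -0.04681769  0.06      ]]
```

View pics/top1.png

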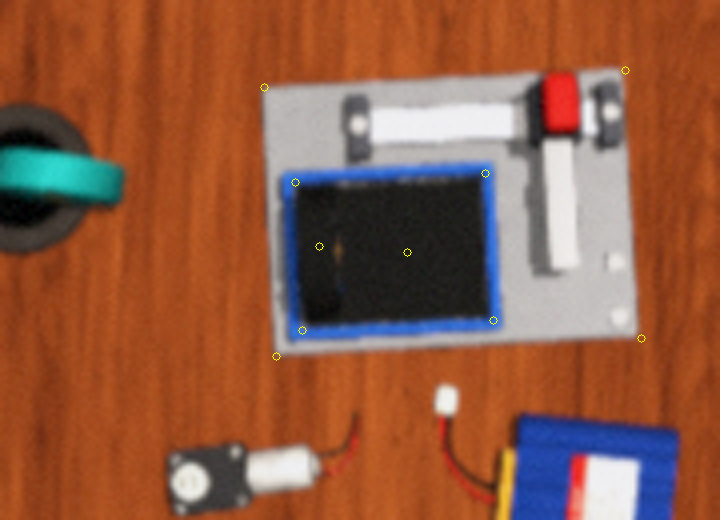

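View pics/side1.png

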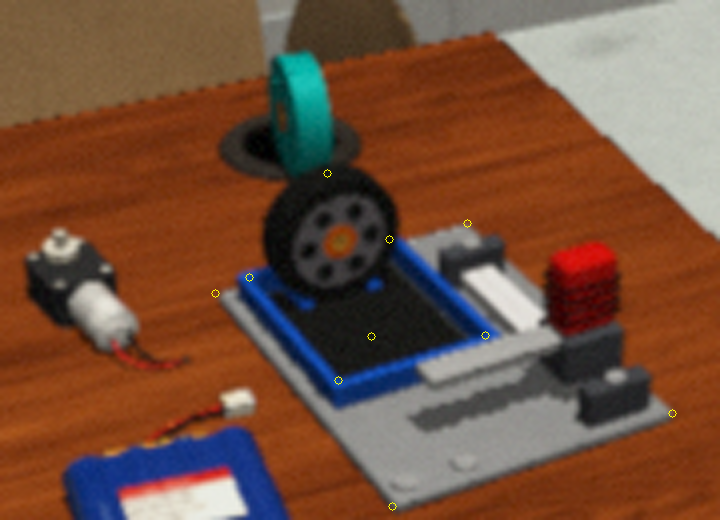

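The crop confirms it: the black wheel with a grey hub, at side crop (330,235), stands on the ribs of the blue pocket. The teal one is a decoy on its stand. The tray fit agrees to a few mm. Next I'll plan the swing to behind the wheel.

```bash
python3 - <<'E'
import numpy as np
p0=np.array([.117,-.5113,.202]);p1=np.array([.505,.098,.16]);n=14
a=np.linspace(np.arctan2(p0[1],p0[0]),np.arctan2(p1[1],p1[0]),n+1);r=np.linspace(np.hypot(*p0[:2]),np.hypot(*p1[:2]),n+1)
z=np.linspace(.202,.16,n+1);y=np.linspace(.2248,1.649,n+1)
X=np.c_[r*np.cos(a),r*np.sin(a),z]
print('; '.join("0 %.1f %.1f %.1f 0 0 %.3f"%(*[100*v for v in(d@[np.cos(w),np.sin(w),0],d@[np.sin(w),-np.cos(w),0],-d[2])],-(y[1]-y[0])) for d,w in zip(np.diff(X,axis=0),y)))
E
```

```text
0 5.7 -0.4 0.3 0 0 -0.102; 0 5.7 -0.4 0.3 0 0 -0.102; 0 5.7 -0.5 0.3 0 0 -0.102; 0 5.7 -0.5 0.3 0 0 -0.102; 0 5.7 -0.6 0.3 0 0 -0.102; 0 5.7 -0.6 0.3 0 0 -0.102; 0 5.7 -0.7 0.3 0 0 -0.102; 0 5.7 -0.7 0.3 0 0 -0.102; 0 5.6 -0.8 0.3 0 0 -0.102; 0 5.6 -0.8 0.3 0 0 -0.102; 0 5.6 -0.8 0.3 0 0 -0.102; 0 5.6 -0.9 0.3 0 0 -0.102; 0 5.6 -0.9 0.3 0 0 -0.102; 0 5.6 -1.0 0.3 0 0 -0.102
```

>>> apply_moves --motion "0 5.7 -0.4 0.3 0 0 -0.102; 0 5.7 -0.4 0.3 0 0 -0.102; 0 5.7 -0.5 0.3 0 0 -0.102; 0 5.7 -0.5 0.3 0 0 -0.102; 0 5.7 -0.6 0.3 0 0 -0.102; 0 5.7 -0.6 0.3 0 0 -0.102; 0 5.7 -0.7 0.3 0 0 -0.102; 0 5.7 -0.7 0.3 0 0 -0.102; 0 5.6 -0.8 0.3 0 0 -0.102; 0 5.6 -0.8 0.3 0 0 -0.102; 0 5.6 -0.8 0.3 0 0 -0.102; 0 5.6 -0.9 0.3 0 0 -0.102; 0 5.6 -0.9 0.3 0 0 -0.102; 0 5.6 -1.0 0.3 0 0 -0.102; 0 0 0 0 0 0 0; 0 0 0 0 0 0 0"

```text
time: 2.7
tool_pos: [0.5031, 0.0981, 0.1606]
tool_rot: [3.141, 0.001, 1.653]
contact_force: [0.9, -1.1, -0.3]
opening: 0.0005
grip_force: 0.0
```

```bash
python3 - <<'E'
from h import *
s=robot.observe();p=robot.read_camera("wrist");p['s']=s
im=p['img'][:,:,::-1].copy()
P=[.5105,.0187,.0782]
for l in [(0,.048,.066),(0,.03,.066),(0,.063,.006),(-.034,.05,.018),(.034,.05,.018),(.034,-.038,.018),(-.034,-.038,.018),(.058,-.07,.068),(.081,-.107,.006)]:
    u=proj(p,tw(P,[l]))[0]
    if abs(u).max()<2000: cv2.circle(im,(int(u[0]),int(u[1])),5,(0,255,255),1)
print(proj(p,[s['tool_pos']]))
for d in robot.search_frame("wheel",p):print(d['centre'],d['score'])
cv2.imwrite("pics/w1.png",im)
E
```

```text
[[317.68081408 275.5241283 ]]
[0.5388, 0.1762, 0.0533] 0.8
[0.5098, 0.0666, 0.0472] 0.79
[0.3689, -0.0598, 0.0207] 0.34
```

View pics/w1.png

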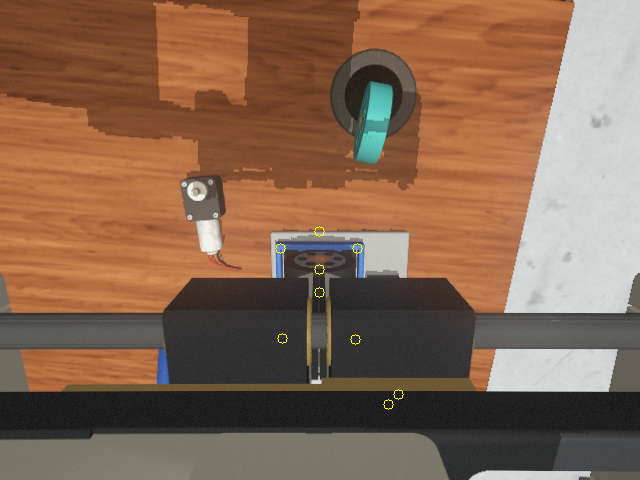

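The wrist view agrees with the tray fit: the pocket wall overlay is on the image, and the wheel's back face is at (319,262), about 20 mm ahead of the fingers. Now I'll descend and push.

>>> apply_moves --motion "0 0 0 3 0 0 0; 0 0 0 4 0 0 0; 0 0 0 3.2 0 0 0; 0 0 0 1 0 0 0; 0 -0.8 0 0 0 0 0; 0 -0.7 0 0 0 0 0; 0 -0.6 0 0 0 0 0; 0 -0.6 0 0 0 0 0; 0 -0.6 0 0 0 0 0; 0 -0.6 0 0 0 0 0; 0 -0.6 0 0 0 0 0; 0 -0.6 0 0 0 0 0; 0 0 0 0 0 0 0; 0 0 0 0 0 0 0; 0 0 0 0 0 0 0"

```text
time: 4.68
tool_pos: [0.507, 0.0477, 0.0485]
tool_rot: [-3.142, 0.0, 1.653]
contact_force: [0.2, -0.3, -0.1]
opening: 0.0003
grip_force: 0.0
```

```bash
python3 - <<'E'
from h import *
s=robot.observe();print(s['tool_pos'])
p=robot.read_camera("side")
for d in robot.search_frame("wheel",p):print(d['centre'],d['score'])
cv2.imwrite("pics/s2.png",cv2.resize(p['img'][180:320,220:400,::-1],None,fx=4,fy=4))
E
```

```text
[0.50703634 0.04769658 0.04849748]
[0.503, 0.0517, 0.0442] 0.64
```

View pics/s2.png

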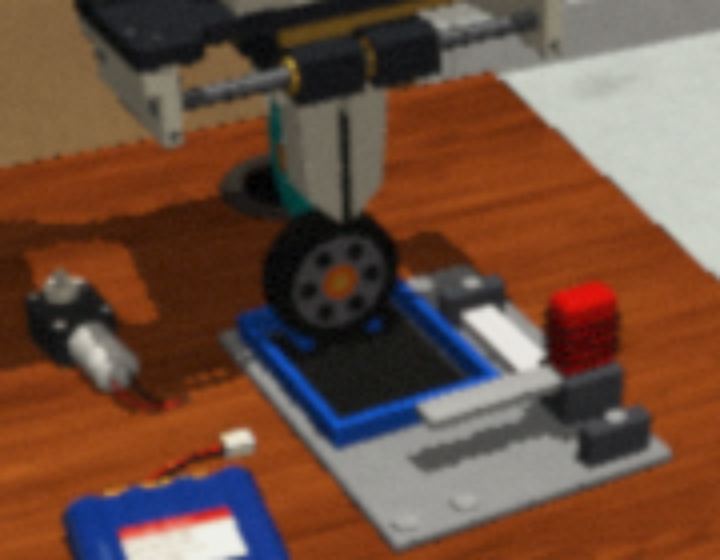

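```bash
python3 - <<'E'
from h import *
s=robot.observe();print(s['tool_pos'],s['contact_force'],s['qpos'])
p=robot.read_camera("side");P=[.5105,.0187,.0782]
f=lambda X:((proj(p,X)-[220,180])*4).round()
print(f([s['tool_pos']]),f(tw(P,[(0,.039,.036),(0,.039,.066),(0,.03,.036),(.03,.03,.036),(0,.03,.066)])))
q=robot.read_camera("wrist");cv2.imwrite("pics/w2.png",q['img'][:,:,::-1])
E
```

```text
[0.5070507  0.04770735 0.04849257] [ 0.83102007 -0.52699666  0.3179374 ] [-5.67248785e-02  4.94980357e-01  1.76611568e+00 -8.49349495e-05
  8.80510346e-01 -1.38984351e-01]
[[335. 258.]] [[328. 272.]
 [326. 212.]
 [337. 282.]
 [399. 265.]
 [335. 221.]]
```

View pics/w2.png

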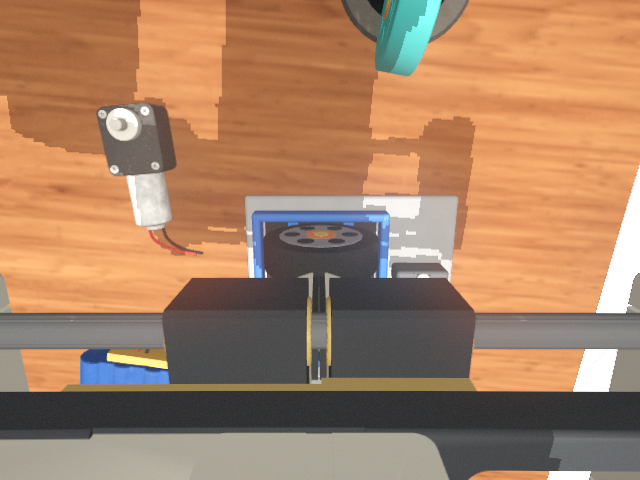

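```bash
python3 - <<'E'
from h import *
s=robot.observe();q=robot.read_camera("wrist");q['s']=s;p=robot.read_camera("side")
P=[.5105,.0187,.0782]
print("cam pos",(-cam(q)[0].T@cam(q)[1]).round(3),cam(q)[0][2].round(2))
th=np.linspace(0,2*np.pi,60)
C=lambda h,r,f:np.c_[r*np.cos(th),np.full(60,h),r*np.sin(th)]
for L in(0,12,20,30):
    a=np.radians(L)
    for yb in(.03,.02):
        def T(X): # wheel coords (x,axle,z up from centre) pivot at front bottom edge
            X=X+[0,.009,.030];y=X[:,1]*np.cos(a)-X[:,2]*np.sin(a);z=X[:,1]*np.sin(a)+X[:,2]*np.cos(a)
            return tw(P,np.c_[X[:,0],yb+y,.006+z])
        hb=proj(q,T(np.array([[0,.009,0]])))[0];tb=proj(q,T(np.array([[0,.009,.03]])))[0]
        w=proj(q,T(C(.009,.03,0)))
        sf=(proj(p,T(np.array([[0,-.009,0],[0,-.009,.03],[0,.009,.03],[0,-.009,-.03]])))-[220,180])*4
        print(L,yb,"wrist hub",hb.round(),"top",tb.round(),"face w",np.ptp(w[:,0]).round(),"| side hub,topF,topB,bot",sf.round().tolist())
t=robot.trace("wheel",p)
for d in t[:2]:
    m=np.argwhere(d['pixels']);print(d['score'],len(m),(m.min(0)[::-1]-[220,180])*4,(m.max(0)[::-1]-[220,180])*4)
E
```

```text
cam pos [0.502 0.117 0.231] [ 0.02 -0.26 -0.97]
0 0.03 wrist hub [320. 233.] top [320. 250.] face w 117.0 | side hub,topF,topB,bot [[337.0, 282.0], [335.0, 221.0], [317.0, 203.0], [339.0, 341.0]]
0 0.02 wrist hub [320. 251.] top [320. 271.] face w 115.0 | side hub,topF,topB,bot [[347.0, 293.0], [345.0, 231.0], [327.0, 213.0], [349.0, 352.0]]
12 0.03 wrist hub [320. 247.] top [320. 279.] face w 117.0 | side hub,topF,topB,bot [[343.0, 290.0], [348.0, 236.0], [330.0, 211.0], [339.0, 341.0]]
12 0.02 wrist hub [320. 265.] top [320. 299.] face w 116.0 | side hub,topF,topB,bot [[354.0, 301.0], [359.0, 247.0], [340.0, 221.0], [349.0, 352.0]]
20 0.03 wrist hub [320. 256.] top [320. 297.] face w 117.0 | side hub,topF,topB,bot [[348.0, 296.0], [357.0, 250.0], [339.0, 219.0], [339.0, 341.0]]
20 0.02 wrist hub [320. 274.] top [320. 317.] face w 115.0 | side hub,topF,topB,bot [[358.0, 307.0], [368.0, 260.0], [349.0, 230.0], [349.0, 352.0]]
30 0.03 wrist hub [320. 268.] top [320. 317.] face w 116.0 | side hub,topF,topB,bot [[353.0, 306.0], [367.0, 269.0], [350.0, 234.0], [339.0, 341.0]]
30 0.02 wrist hub [320. 286.] top [320. 336.] face w 115.0 | side hub,topF,topB,bot [[363.0, 317.0], [378.0, 280.0], [361.0, 244.0], [349.0, 352.0]]
0.81 829 [260 212] [388 336]
```

The wheel hasn't moved (hub at side crop (340,283), wrist hub row 236), yet the TCP reading overlaps it and the force is nil. It looks as if the fingertips passed over the wheel's top. I'll lift clear and compare the real tips with the reported TCP.

>>> apply_moves --motion "0 0 0 -3 0 0 0; 0 0 0 -3 0 0 0; 0 0 0 0 0 0 0"

```text
time: 5.4
tool_pos: [0.5086, 0.0475, 0.1105]
tool_rot: [3.137, 0.001, 1.653]
contact_force: [-0.3, -0.2, -1.4]
opening: 0.0004
grip_force: 0.0
```

```bash
python3 - <<'E'
from h import *
s=robot.observe();print(s['tool_pos'],s['opening'])
p=robot.read_camera("side");q=robot.read_camera("top")
u=proj(p,[s['tool_pos']])[0];v=proj(q,[s['tool_pos']])[0];print(u,v)
def crop(p,u):
    x,y=int(u[0])-50,int(u[1])-60
    im=cv2.resize(p['img'][y:y+120,x:x+100,::-1],None,fx=4,fy=4,interpolation=cv2.INTER_CUBIC)
    cv2.circle(im,tuple(int(k) for k in (u-[x,y]+.5)*4),4,(0,255,255),1);print(x,y);return im
cv2.imwrite("pics/c3.png",np.hstack([crop(p,u),crop(q,v)]))
E
```

```text
[0.50860738 0.04748562 0.11052134] 0.0003578289090855232
[303.47380036 211.84343572] [314.51882227 228.57696473]
253 151
264 168
```

View pics/c3.png

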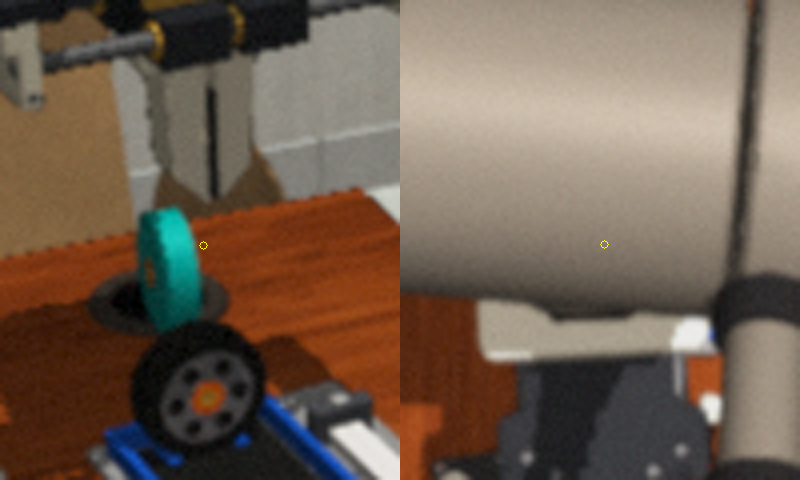

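The real tips show at crop (212,200) but the reported TCP projects to (203,245), so the fingertips are about 20 mm higher than reported. They did pass over the wheel without touching it. I'll go round again at a reported z of 0.028, which clears the 18 mm walls either way.

>>> apply_moves --motion "0 2.5 0 0 0 0 0; 0 2.6 0 0 0 0 0; 0 0 0 3 0 0 0; 0 0 0 3 0 0 0; 0 0 0 2.2 0 0 0; 0 0 0 0 0 0 0; 0 -0.8 0 0 0 0 0; 0 -0.7 0 0 0 0 0; 0 -0.6 0 0 0 0 0; 0 -0.6 0 0 0 0 0; 0 -0.6 0 0 0 0 0; 0 -0.6 0 0 0 0 0; 0 -0.6 0 0 0 0 0; 0 0 0 0 0 0 0; 0 0 0 0 0 0 0"

```text
time: 7.38
tool_pos: [0.5065, 0.0535, 0.0265]
tool_rot: [-3.141, 0.0, 1.653]
contact_force: [0.7, -0.1, 0.4]
opening: 0.0
grip_force: 0.0
```

```bash
python3 - <<'E'
from h import *
s=robot.observe();print(s['tool_pos'],s['contact_force'])
p=robot.read_camera("side");q=robot.read_camera("wrist")
for d in robot.search_frame("wheel",p):print(d['centre'],d['score'])
t=robot.trace("wheel",p)
for d in t[:2]:
    m=np.argwhere(d['pixels']);print(d['score'],len(m),(m.min(0)[::-1]-[220,180])*4,(m.max(0)[::-1]-[220,180])*4)
cv2.imwrite("pics/s4.png",cv2.resize(p['img'][180:320,220:400,::-1],None,fx=4,fy=4))
E
```

```text
[0.50654532 0.05353844 0.0264653 ] [ 0.70238274 -0.13500395  0.36069014]
[0.5059, 0.0068, 0.0248] 0.91
0.62 716 [304 312] [440 408]
```

Now I'll lift straight up and travel to a point behind the grip, staying high.

>>> apply_moves --motion "0 0 0 -4 0 0 0; 0 0 0 -5 0 0 0; 0 0 0 -3 0 0 0; 0 -4.8 2 0 0 0 0; 0 -4.8 2 0 0 0 0; 0 -4.9 1.9 0 0 0 0; 0 0 0 0 0 0 0; 0 0 0 0 0 0 0"

```text
time: 8.57
tool_pos: [0.5767, -0.0857, 0.1461]
tool_rot: [-3.14, -0.001, 1.652]
contact_force: [0.7, -0.2, 0.4]
opening: 0.0002
grip_force: 0.0
```

```bash
python3 - <<'E'
from h import *
P=[.5105,.0187,.0782]
s=robot.observe();print(s['tool_pos'],s['contact_force'])
p=robot.read_camera("side")
th=np.linspace(0,2*np.pi,60)
im=p['img'][:,:,::-1].copy();im=cv2.resize(im[180:320,220:400],None,fx=4,fy=4)
for c in [tw(P,np.c_[.03*np.cos(th),.03*np.sin(th),np.full(60,.024)]),[s['tool_pos']],[s['tool_pos']+[0,0,.021]],tw(P,[(.058,-.07,.068)])]:
    for u in proj(p,c):cv2.circle(im,tuple(int(k) for k in (u-[220,180]+.5)*4),2,(0,255,255),-1)
cv2.imwrite("pics/s5.png",im)
E
```

```text
[ 0.5767141  -0.08567239  0.14609945] [ 0.69465164 -0.24046213  0.41016331]
```

View pics/s5.png

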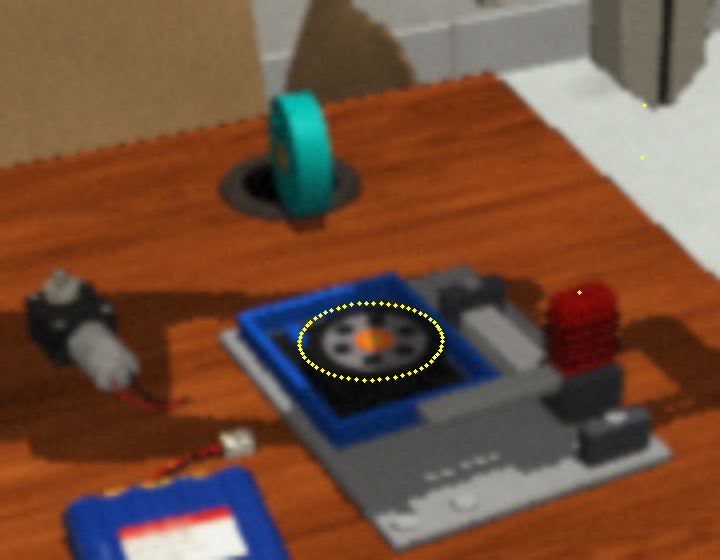

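The wheel lies flat, right on the predicted ring round (370,341). The grip is at (582,320). Now I'll descend behind the grip and push.

>>> apply_moves --motion "0 0 0 4 0 0 0; 0 0 0 5 0 0 0; 0 0 0 3 0 0 0; 0 0 0 0.5 0 0 0; 0 0 0 0 0 0 0; 0 0.8 0 0 0 0 0; 0 0.8 0 0 0 0 0; 0 0.8 0 0 0 0 0; 0 0.8 0 0 0 0 0; 0 0.8 0 0 0 0 0; 0 0.8 0 0 0 0 0; 0 0.8 0 0 0 0 0; 0 0.8 0 0 0 0 0; 0 0.8 0 0 0 0 0; 0 0.5 0 0 0 0 0; 0 0 0 0 0 0 0"

```text
time: 10.62
tool_pos: [0.5705, -0.0088, 0.0213]
tool_rot: [-3.141, -0.0, 1.653]
contact_force: [-0.7, -0.1, 0.5]
opening: 0.0006
grip_force: 0.0
```

```bash
python3 - <<'E'
from h import *
P=[.5105,.0187,.0782]
s=robot.observe();print(s['tool_pos'],s['contact_force'])
p=robot.read_camera("side")
for d in robot.search_frame("lock_grip",p):print(d['centre'],d['score'])
hsv=cv2.cvtColor(p['img'],cv2.COLOR_RGB2HSV)
m=((hsv[...,0]<5)|(hsv[...,0]>175))&(hsv[...,1]>180)&(hsv[...,2]>70)
m[:220]=0;m[300:]=0;m[:,:300]=0;m[:,400:]=0
a=np.argwhere(m);print(a.mean(0)[::-1],len(a),a.min(0)[::-1],a.max(0)[::-1])
print(proj(p,tw(P,[(.058,0,.068),(.058,0,.051),(.058,-.01,.051)])))
E
```

```text
[ 0.57050359 -0.00880297  0.02129989] [-0.71578862 -0.09374799  0.49392182]
[0.555, -0.0011, 0.0369] 0.68
[343.89473684 252.42105263] 19 [339 239] [348 256]
[[342.52394058 233.68963895]
 [342.44999196 242.42284229]
 [345.37939769 245.04404227]]
```

>>> apply_moves --motion "0 0.4 0 0 0 0 0; 0 0.4 0 0 0 0 0; 0 0.3 0 0 0 0 0; 0 0 0 0 0 0 0; 0 0 0 0 0 0 0"

```text
time: 11.35
tool_pos: [0.5702, 0.0017, 0.0216]
tool_rot: [3.141, -0.0, 1.653]
contact_force: [0.9, 0.3, 0.9]
opening: 0.0004
grip_force: 0.0
```

>>> apply_moves --motion "0 0.3 0 0 0 0 0; 0 0.2 0 0 0 0 0; 0 0.1 0 0 0 0 0; 0 0 0 0 0 0 0"

```text
time: 11.85
tool_pos: [0.57, 0.0047, 0.0217]
tool_rot: [3.141, 0.004, 1.653]
contact_force: [0.2, -13.2, -0.9]
opening: 0.0
grip_force: 6.5
```

13 N of reaction with the motion blocked means the lock is on its stop. I'll back off, lift and verify.

>>> apply_moves --motion "0 -0.5 0 0 0 0 0; 0 -1 0 0 0 0 0; 0 -1 0 0 0 0 0; 0 0 0 -4 0 0 0; 0 0 0 -5 0 0 0; 0 0 0 -5 0 0 0; 0 -5 0 0 0 0 0; 0 -5 0 0 0 0 0; 0 -5 0 0 0 0 0; 0 0 0 0 0 0 0; 0 0 0 0 0 0 0"

```text
time: 13.22
tool_pos: [0.5836, -0.1667, 0.1612]
tool_rot: [-3.141, -0.001, 1.652]
contact_force: [0.6, -0.1, 0.4]
opening: 0.0002
grip_force: 0.0
```

```bash
python3 - <<'E'
from h import *
P=[.5105,.0187,.0782]
s=robot.observe();print(s['tool_pos'],s['contact_force'],s['time'])
p=robot.read_camera("side")
im=cv2.resize(p['img'][180:320,220:400,::-1],None,fx=4,fy=4)
for u in proj(p,tw(P,[(.058+a,b,.068) for a in(-.013,.013) for b in(-.008,.008)]+[(-.014,-.007,.035),(-.014,.007,.035)])):cv2.circle(im,tuple(int(k) for k in (u-[220,180]+.5)*4),3,(0,255,255),-1)
cv2.imwrite("pics/s6.png",im)
E
```

```text
[ 0.58359275 -0.16672349  0.16124842] [ 0.58148683 -0.11756181  0.35910056] 13.225
```

View pics/s6.png

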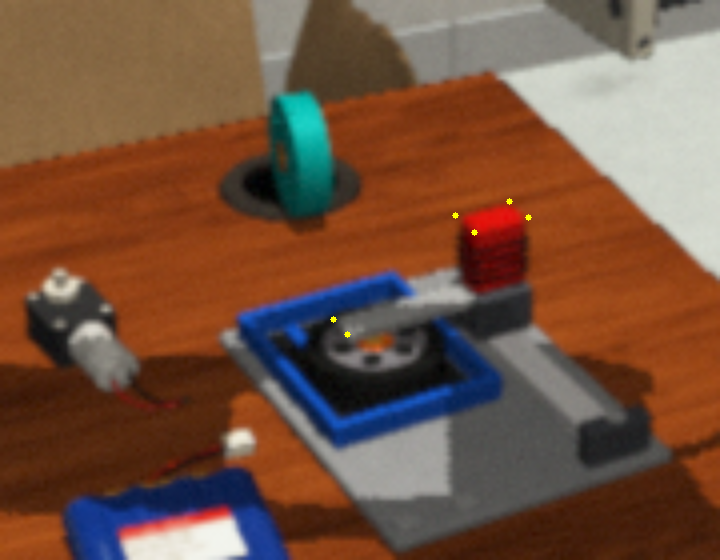

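The picture shows the lock carriage against the end block, the grip at (493,245) as predicted for home, and the keeper bar over the flat wheel. The battery and motor haven't moved.

```bash
python3 -c "
from cell import robot
print(robot.hand_in())"
```

```text
the job is handed in; nothing more can be done
None
```

The job is handed in: the wheel lies flat in the pocket and the lock is fully home with the keeper bar over it; the first push passed over the wheel because the real fingertips sit about 20 mm above the reported TCP, and the battery pack and gear motor stayed where they were.

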